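Build up and latch a crosswise cedar-slat tower in a sprung airing press

TASK

Build up the cedar tower on the sprung steel tray: lay the two loose narrow slats flat across the pair already there, one towards each orange catch and clear of it, then lay the pale broad slat centred across those two so that its ends reach over the two catches, and let go of it. Then, with the gripper no longer holding anything, push the middle of the broad slat straight down until both catches have sprung back over its ends, and leave the tower held down by them, still neatly crosswise. Do not disturb the menorah, saucer, coin box or dreidels.

Things in the scene. Friction and masses are not known exactly. Their poses are not given: they have to be found in the camera images.
- press: The airing press, a fixed stand on the ledge: dark wooden plinth 200 (its x) x 290 (its y) x 12 mm with two brass-capped posts 109 mm high, 44 mm wide, whose inner faces are 119 mm either side of the middle along its y. Origin at the middle of the plinth's underside, z up. The sprung tray lies between the posts; each post carries an orange catch that points inwards.
- tray_floor (a point): Middle of the upper face of the sprung steel tray (160 x 170 mm with a rim 6 mm high), axes as the press; 80 mm above the press's origin when the tray is fully up. It only moves straight up and down.
- tray (a joint): How far the sprung tray has sunk, in m: 0 fully up (as at the start, with the bottom pair on it), 0.060 at its bottom stop. Spring about 130 N/m: the two narrow slats sink it some 2 to 8 mm and the broad slat some 4 to 6 mm more; with the broad slat caught under both catches it stays at about 0.051.
- catch_left (a joint): Sprung orange catch on the press's +y post: how far it has slid outwards, in m; 0 sprung home, at most 0.014; spring about 120 N/m. 30 mm wide along the press's x. Its inward face slopes from 107 mm off the press's middle at 104 mm above the press's origin down to a lip 93 mm off the middle at 80 mm.
- catch_right (a joint): The mirror-image catch on the press's -y post; same values.
- catch_left_lip (a point): Middle of the lower inner edge of the left catch's lip (press y +93 mm, 77 mm above the press's origin). The broad slat, pushed down on the slopes, wedges both catches outwards; once its upper face is below the lips' flat undersides (77 mm above the press's origin) they snap back over it and hold it. The push takes roughly 5 to 10 N.
- catch_right_lip (a point): The same point on the right catch (press y -93 mm).
- base_slat_1: Bottom layer, cedar slat 150 x 34 x 18 mm (length along its x, width along its y, height along its z), 50 g give or take a quarter; origin at the centre of its underside. Lies on the tray along the press's y, 45 mm to the press's -x side of the middle.
- base_slat_2: Bottom layer, cedar slat 150 x 34 x 18 mm (length along its x, width along its y, height along its z), 50 g give or take a quarter; origin at the centre of its underside. Lies on the tray along the press's y, 45 mm to the press's +x side of the middle.
- slat_1: Loose reddish cedar slat 150 x 34 x 18 mm (length along its x, width along its y, height along its z), 50 g give or take a quarter; origin at the centre of its underside. Lies flat on the ledge. Its place on the tower: along the press's x, about 50 mm off the middle towards either catch.
- slat_2: The other loose reddish cedar slat 150 x 34 x 18 mm (length along its x, width along its y, height along its z), 50 g give or take a quarter; origin at the centre of its underside. Lies flat on the ledge; interchangeable with slat_1, it goes on the other side.
- top_board: The pale broad cedar slat 200 x 56 x 12 mm (length along its x, width along its y), 65 g; origin at the centre of its underside. Lies flat on the ledge. Its place: on top, along the press's y, centred over the tray.
- menorah: Bystander: green glass menorah, bar 260 mm (along its y) x 55 x 22 mm with nine cups, 75 mm high at the middle; origin under its centre.
- saucer: Bystander: blue ceramic saucer, 140 mm across, 20 mm high; origin under its centre.
- coin_box: Bystander: aluminium coin box 80 x 110 x 55 mm; origin under its centre.
- dreidel_1: Bystander: blue plastic dreidel lying on its side, body 40 mm square, 90 mm long along its x; origin under its body.
- dreidel_2: Bystander: yellow plastic dreidel, like the blue one.
Not all that is in view belongs to the job. Leave any pink look-alike of the slat_2 alone.

How it is judged:
On the way, in this order (a step that is already met when the one before it is completed fails the run):
1. both narrow slats lie flat across the bottom pair, one towards each catch, released, the tray not pressed down (((y of slat_1 in the frame of press between 0.03 and 0.076 m and y of slat_2 in the frame of press between -0.076 and -0.03 m) or (y of slat_2 in the frame of press between 0.03 and 0.076 m and y of slat_1 in the frame of press between -0.076 and -0.03 m)) and x of slat_1 in the frame of press between -0.02 and 0.02 m and z of slat_1 in the frame of tray_floor between 0.014 and 0.022 m and angle between the x axis of each of slat_1, slat_2 and the x axis of press, either way round below 0.15 rad and angle between each of slat_1, slat_2's own z axis and vertical below 0.05 rad and linear speed of each of slat_1, slat_2 below 0.03 m/s and x of slat_2 in the frame of press between -0.02 and 0.02 m and z of slat_2 in the frame of tray_floor between 0.014 and 0.022 m and x of base_slat_1 in the frame of press between -0.065 and -0.025 m and z of base_slat_1 in the frame of tray_floor between -0.004 and 0.004 m and angle between the x axis of each of base_slat_1, base_slat_2 and the y axis of press, either way round below 0.15 rad and x of base_slat_2 in the frame of press between 0.025 and 0.065 m and z of base_slat_2 in the frame of tray_floor between -0.004 and 0.004 m and contact force between the fingers and slat_1 below 0.1 N and contact force between the fingers and slat_2 below 0.1 N and value of joint tray below 0.03 m), for 0.2 s.
2. the broad slat lies centred across the second layer, released, the tray not yet pressed down (x of top_board in the frame of press between -0.015 and 0.015 m and y of top_board in the frame of press between -0.015 and 0.015 m and z of top_board in the frame of tray_floor between 0.031 and 0.041 m and angle between the x axis of each of top_board, base_slat_1, base_slat_2 and the y axis of press, either way round below 0.15 rad and angle between each of top_board, slat_1, slat_2's own z axis and vertical below 0.05 rad and linear speed of each of top_board, slat_1, slat_2 below 0.03 m/s and ((y of slat_1 in the frame of press between 0.03 and 0.076 m and y of slat_2 in the frame of press between -0.076 and -0.03 m) or (y of slat_2 in the frame of press between 0.03 and 0.076 m and y of slat_1 in the frame of press between -0.076 and -0.03 m)) and x of slat_1 in the frame of press between -0.02 and 0.02 m and z of slat_1 in the frame of tray_floor between 0.014 and 0.022 m and angle between the x axis of each of slat_1, slat_2 and the x axis of press, either way round below 0.15 rad and x of slat_2 in the frame of press between -0.02 and 0.02 m and z of slat_2 in the frame of tray_floor between 0.014 and 0.022 m and x of base_slat_1 in the frame of press between -0.065 and -0.025 m and z of base_slat_1 in the frame of tray_floor between -0.004 and 0.004 m and x of base_slat_2 in the frame of press between 0.025 and 0.065 m and z of base_slat_2 in the frame of tray_floor between -0.004 and 0.004 m and contact force between the fingers and top_board below 0.1 N and value of joint tray below 0.03 m), for 0.2 s.
At the end, for the whole second after the job is handed in: Tray sunk over 45 mm, both catches home (3 mm) over the broad slat, its underside below 69 mm, level, centred within 15 mm. Narrow slats across the bottom pair, 30 to 76 mm off the middle, one per side, within 20 mm along x; bottom pair in place (20 mm). Crosswise within 0.15 rad, at rest (value of joint tray above 0.045 m and value of joint each of catch_left, catch_right below 0.003 m and z of top_board in the frame of press below 0.069 m and x of top_board in the frame of press between -0.015 and 0.015 m and y of top_board in the frame of press between -0.015 and 0.015 m and z of top_board in the frame of tray_floor between 0.031 and 0.041 m and angle between the x axis of each of top_board, base_slat_1, base_slat_2 and the y axis of press, either way round below 0.15 rad and angle between each of top_board, slat_1, slat_2's own z axis and vertical below 0.05 rad and linear speed of each of top_board, slat_1, slat_2 below 0.03 m/s and ((y of slat_1 in the frame of press between 0.03 and 0.076 m and y of slat_2 in the frame of press between -0.076 and -0.03 m) or (y of slat_2 in the frame of press between 0.03 and 0.076 m and y of slat_1 in the frame of press between -0.076 and -0.03 m)) and x of slat_1 in the frame of press between -0.02 and 0.02 m and z of slat_1 in the frame of tray_floor between 0.014 and 0.022 m and angle between the x axis of each of slat_1, slat_2 and the x axis of press, either way round below 0.15 rad and x of slat_2 in the frame of press between -0.02 and 0.02 m and z of slat_2 in the frame of tray_floor between 0.014 and 0.022 m and x of base_slat_1 in the frame of press between -0.065 and -0.025 m and z of base_slat_1 in the frame of tray_floor between -0.004 and 0.004 m and x of base_slat_2 in the frame of press between 0.025 and 0.065 m and z of base_slat_2 in the frame of tray_floor between -0.004 and 0.004 m); the robot touches nothing.
It fails at once if the glass menorah is moved more than 20 mm (distance of menorah from where it was at the start of the episode above 0.02 m).
It fails at once if the saucer is moved more than 20 mm (distance of saucer from where it was at the start of the episode above 0.02 m).
It fails at once if the coin box is moved more than 20 mm (distance of coin_box from where it was at the start of the episode above 0.02 m).
It fails at once if the blue dreidel is moved more than 20 mm (distance of dreidel_1 from where it was at the start of the episode above 0.02 m).
It fails at once if the yellow dreidel is moved more than 20 mm (distance of dreidel_2 from where it was at the start of the episode above 0.02 m).
It also fails if it takes over 72 s, if anything falls off the work surface, if the arm or the gripper's body presses on something with over 40 N, if the wrist force passes 120 N, or if a joint passes its speed limit or range.

ROBOT

A 6-joint arm with a two-finger parallel gripper is mounted at the origin on the work surface. World frame = base frame: x ahead of the robot, y to its left, z up, the work surface at z = 0. Lengths are in m, angles in rad, forces in N, time in s.
With the tool pointing down it reaches from about 0.4 to 0.825 m from the base axis. Payload 7 kg.
Tool frame: the origin (TCP) lies on the centre line of the jaws, within the pads' length; the fingertips stand 22 mm ahead of it and the grasp point (between the pads) lies 3 mm ahead of it; z points along the fingers, y is the line along which they close (so a half turn about z gives the same grasp; the last joint's range is limited). The gripper opens to 88 mm and grips with 3 to 60 N. Pads are 19 mm wide; open, the fingers measure 130 mm over their backs; the gripper's body (78 mm by 193 mm) begins 47 mm behind the grasp point.
Start: joints at [-1.046, 0.359, 0.012, 0, -1.224, -0.288], TCP at [0.158, -0.656, 0.249] pointing down, gripper open.
Joint ranges: [-3.07, 3.07], [-1.43, 2.12], [-1.02, 1.25], [-3.03, 1.67], [-3.05, -0], [-3.03, 3.03]. Speed limits (rad/s): [2.39, 2.39, 3.01, 3.14, 3.14, 3.14].

INTERFACE

Orientations are given as [roll, pitch, yaw] about the fixed x, y, z axes, in that order (R = Rz(yaw) Ry(pitch) Rx(roll)).
In Python, from station import monitor, viewer, order gives the robot as it stands. The module is installed in compiled form; this text tells all that it offers.
- The arm moves only by the tool servo_tool, never from a script. Its argument "targets" is a list of rows, each an object with "angular": the turn, a rotation vector about the tool's x, y, z in degrees, a list of three; "xyz": the shift along the tool's x, y, z in cm, a list of three; "claw": the finger opening in cm, from 0 to 8.76. A call has 1 to 20 rows; each row shifts and turns the commanded pose from where the row before left it, along the tool's axes as they then stand; what a row does not reach is not made up. A row lasts 1/10 s, in which the tool goes at most 50 mm and 8.59 degrees, less where a joint would pass 70% of its speed; a pose out of reach is approached as far as the arm can. A call is refused whole if a number of a shift passes 5 or a number of a turn 8.59, either way. A call with a gripper value outside its range is refused whole. The fingers move at their own pace and stop on an object; "force" is the grip in N (left out, the last holds). Time passes only in rows, so rows that do not move let the fingers close. It gives the time, the measured TCP pose, the force, the opening and the grip force at its end, in the units of the state.
- monitor.get_state(): the state, without advancing time (a new reading comes with each control period).
- viewer.grab_frame(name): name is "scene" or "side" or "wrist"; returns a dict with "color" (480x640x3 uint8, blue, green, red), "fovy" (degrees; the focal length in pixels is half the picture's height over the tangent of half this angle, whatever the lens; pixels are square), "cx", "cy" (the principal point, pixels), "R" (3x3) and "t" (3): a world point X has camera coordinates R X + t. Camera axes: x right, y down, z forward; pixel columns grow to the right and rows downward; lengths in m; the calibration is good to about 2 mm. A picture is of the moment at which its call begins. There is no depth.
- order.job_done(): hands the job in; it is judged then, once.
The state is a dict: "t": time; "q": joint angles; "qd": joint speeds; "joint_efforts": joint torques, N m; "eef_pos": TCP position; "ee_rot": TCP orientation; "force": force on the tool from outside, world axes, zero at the start; "moment": the same for the moment, N m; "width": finger opening in m; "gripper_force": force on a finger pad.
Only numpy, scipy, OpenCV 4.12 (cv2) and the standard library are available. Lean on these libraries where they do the work, as an engineer would, in place of code of your own. Each camera call takes 0.05 s, during which the arm holds its last target. There are 200 camera calls.

## Working session

There is one attempt and no reset: what is moved stays moved. The work goes in short steps, Python scripts to look and compute and a tool call to move; the robot and the scene stay as the last step left them, time stands still between calls to the robot, and variables do not carry over. Pictures are saved under pics/ and viewed, at most 10 in all, crops included, and the job is handed in when it is done.

Besides the shell and the picture viewer there is one more tool, called after "Emit:" as name(argument=value, ...) on one line, values as JSON. servo_tool: Moves the arm, as the interface text tells. Its arguments: {"type":"object","properties":{"targets":{"type":"array"},"force":{"type":"number"}},"required":["targets"]}

```bash
mkdir -p pics
cat > h.py <<'E'
import numpy as np, cv2
from station import monitor, viewer, order
def K(f):
    fl=240/np.tan(np.radians(f["fovy"])/2); return fl
def ray(f,u,v,z):
    d=np.array([(u-f["cx"])/K(f),(v-f["cy"])/K(f),1.]); R=np.array(f["R"]);t=np.array(f["t"])
    o=-R.T@t; w=R.T@d; return o+w*(z-o[2])/w[2]
def proj(f,X):
    c=np.array(f["R"])@np.array(X)+np.array(f["t"]); return f["cx"]+K(f)*c[0]/c[2], f["cy"]+K(f)*c[1]/c[2]
E
python3 - <<'E'
from h import *
import pickle
fs={}
for n in("scene","side","wrist"):
    f=viewer.grab_frame(n);fs[n]=f;cv2.imwrite(f"pics/{n}0.png",f["color"])
    print(n,f["fovy"],f["cx"],f["cy"],-np.array(f["R"]).T@f["t"])
pickle.dump(fs,open("f0.pkl","wb"))
s=monitor.get_state();print(s)
E
```

```text
scene 48.769506224768634 331.442479519474 255.37074444784898 [ 1.16812532 -0.42122366  1.15748223]
side 47.6055263481138 323.2025895474199 236.77415852516725 [ 0.92346624 -1.12043749  1.06308995]
wrist 66.53124231115251 315.9614829855004 235.2515908063394 [ 0.08894867 -0.67272503  0.38374101]
{'t': 0.15, 'q': array([-1.04586290e+00,  3.59202539e-01,  1.12715682e-02, -2.43739289e-04,
       -1.22412671e+00, -2.88079261e-01]), 'qd': array([-3.72095510e-04, -8.25099990e-04,  1.16522917e-03,  3.72508627e-03,
       -2.01539926e-05,  6.12366802e-04]), 'joint_efforts': array([-8.11444297e-04, -5.83275461e+01,  2.93290901e+01,  7.00119719e+00,
        8.82691500e-03, -1.22456222e-04]), 'eef_pos': array([ 0.15826008, -0.65582431,  0.24785366]), 'ee_rot': array([ 3.14031817e+00, -1.38675846e-04, -2.90482136e+00]), 'force': array([-0.24892224, -0.16726246,  0.0274021 ]), 'moment': array([ 0.00538004,  0.01896169, -0.03759282]), 'gripper_force': 0.0, 'width': 0.0877829629950824}
```

View pics/scene0.png

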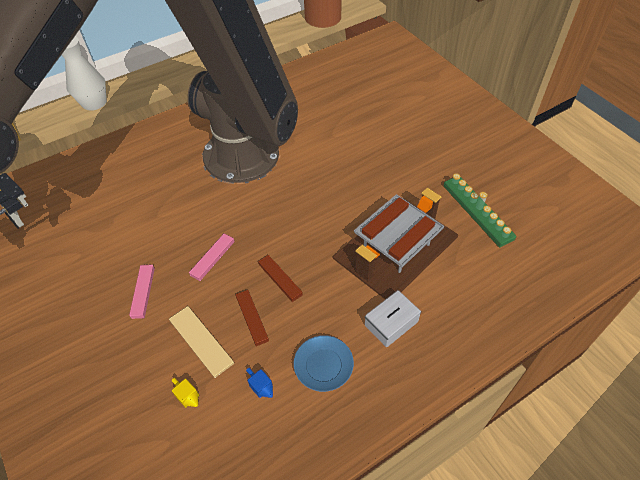

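View pics/side0.png

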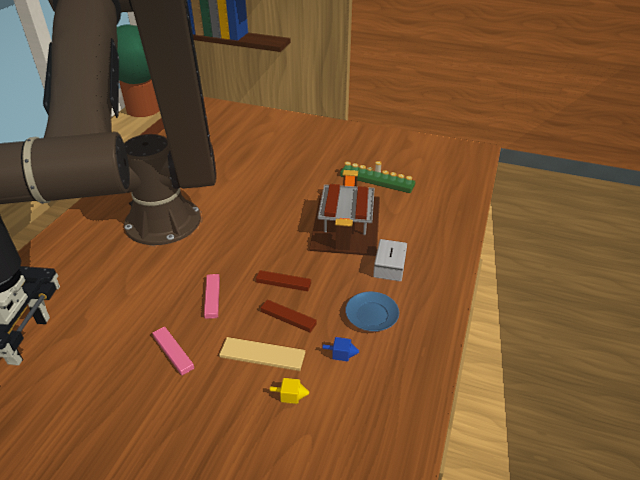

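The scene view shows the dark red loose slats at (280,278) and (252,317), and the pale board at (201,341). The press is around (398,238) with base slats at (385,218) and (412,238) and catches at (428,203) and (367,254). The menorah, coin box and saucer are to its right. The pink ones are look-alikes.

```bash
python3 - <<'E'
from h import *
import pickle
fs=pickle.load(open("f0.pkl","rb"))
def blob(f,seed,z,name,tol):
    im=cv2.GaussianBlur(f["color"],(3,3),0);u,v=seed
    m=np.zeros((482,642),np.uint8)
    cv2.floodFill(im.copy(),m,(u,v),0,(tol,)*3,(tol,)*3,4|(255<<8)|cv2.FLOODFILL_MASK_ONLY|cv2.FLOODFILL_FIXED_RANGE)
    c=max(cv2.findContours(m[1:-1,1:-1],cv2.RETR_EXTERNAL,cv2.CHAIN_APPROX_NONE)[0],key=cv2.contourArea)
    P=np.array([ray(f,a,b,z)[:2] for a,b in c[:,0]],np.float32)
    (x,y),(w,h),a=cv2.minAreaRect(P)
    if w<h:w,h,a=h,w,a+90
    print(name,im[v,u],"ctr %.3f %.3f size %.3f %.3f ang %.1f"%(x,y,w,h,(a+90)%180-90))
for n,S in dict(scene=dict(s1=(280,278),s2=(252,317),top=(201,341),b1=(385,218),b2=(412,238)),
  side=dict(s1=(284,281),s2=(288,315),top=(262,354),b1=(333,202),b2=(362,202))).items():
    for k,p in S.items(): blob(fs[n],p,dict(s=.018,t=.012,b=.098)[k[0]],n+k,22)
f=fs["scene"]
hsv=cv2.cvtColor(f["color"],cv2.COLOR_BGR2HSV)
for n in("scene","side"):
    f=fs[n];hsv=cv2.cvtColor(f["color"],cv2.COLOR_BGR2HSV)
    m=cv2.inRange(hsv,(10,150,200),(22,255,255));N,L,st,c=cv2.connectedComponentsWithStats(m)
    for i in range(1,N):
        if st[i,4]>25: print(n,"orange",st[i],c[i],ray(f,*c[i],.107))
E
python3 -c "
import cv2;a=cv2.imread('pics/scene0.png')[180:300,320:530];cv2.imwrite('pics/crop0.png',cv2.resize(a,None,fx=3.8,fy=3.8,interpolation=2))"
```

```text
scenes1 [ 30  57 127] ctr 0.473 -0.133 size 0.159 0.038 ang 5.1
scenes2 [ 30  58 127] ctr 0.532 -0.248 size 0.161 0.036 ang -9.2
scenetop [131 190 218] ctr 0.519 -0.380 size 0.200 0.053 ang 7.7
sceneb1 [ 31  58 127] ctr 0.514 0.166 size 0.154 0.037 ang -77.3
sceneb2 [ 29  57 127] ctr 0.601 0.185 size 0.149 0.035 ang -75.3
sides1 [ 18  44 118] ctr 0.469 -0.140 size 0.155 0.053 ang 6.4
sides2 [ 18  43 116] ctr 0.530 -0.249 size 0.161 0.045 ang -13.8
sidetop [113 183 216] ctr 0.515 -0.381 size 0.198 0.054 ang 8.0
sideb1 [ 20  43 115] ctr 0.508 0.164 size 0.162 0.032 ang -77.1
sideb2 [ 21  44 115] ctr 0.597 0.179 size 0.166 0.031 ang -76.2
scene orange [417 188  24  24 283] [427.59717314 199.58303887] [0.5332863  0.28883709 0.107     ]
scene orange [356 245  24  17 207] [367.17874396 252.45410628] [0.58408133 0.05789996 0.107     ]
side orange [344 170  14   6  49] [350.57142857 172.34693878] [0.52330837 0.30936679 0.107     ]
side orange [345 176  10  10  91] [349.54945055 180.57142857] [0.5341473 0.2628396 0.107    ]
side orange [336 218  17   8  89] [343.97752809 221.52808989] [0.58071249 0.05691728 0.107     ]
```

View pics/crop0.png

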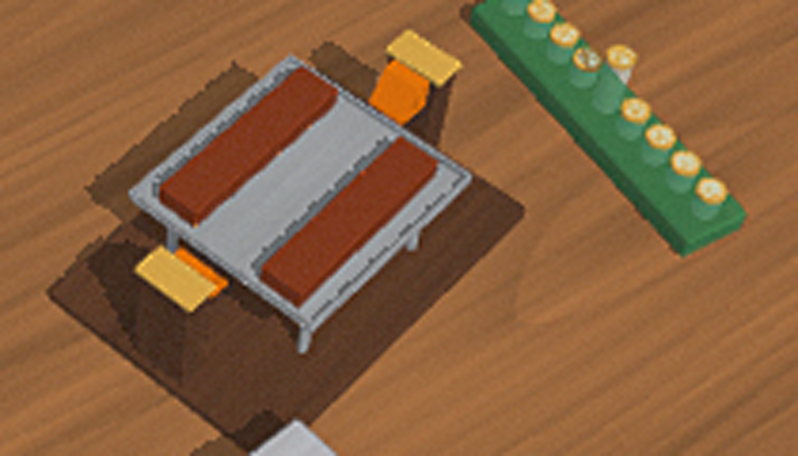

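The crop shows the brass caps at about (431.6,195.3) and (367.9,253.2) in full-frame pixels, with the catches just inside them. I'll hover over the loose slats and measure them with the wrist camera.

Emit:
servo_tool(targets=[{"xyz": [-3.65, 2.6, 0]}, {"xyz": [-3.65, 2.6, 0]}, {"xyz": [-3.65, 2.6, 0]}, {"xyz": [-3.65, 2.6, 0]}, {"xyz": [-3.65, 2.6, 0]}, {"xyz": [-3.65, 2.6, 0]}, {"xyz": [-3.65, 2.6, 0]}, {"xyz": [-3.65, 2.6, 0]}, {"xyz": [-3.65, 2.6, 0]}, {"xyz": [-3.65, 2.6, 0]}, {"xyz": [-3.65, 2.6, 0]}, {"xyz": [-3.65, 2.6, 0], "claw": 5.6}, {"xyz": [0, 0, 0], "claw": 5.6}, {"xyz": [0, 0, 0], "claw": 5.6}])

```text
invalid input
```

```bash
cat >> h.py <<'E'
def blobc(f,m,z):
    "largest blob of mask -> centre, size, angle on the plane z"
    c=max(cv2.findContours(m,cv2.RETR_EXTERNAL,cv2.CHAIN_APPROX_NONE)[0],key=cv2.contourArea)
    P=np.array([ray(f,a,b,z)[:2] for a,b in c[:,0]],np.float32)
    (x,y),(w,h),a=cv2.minAreaRect(P)
    if w<h:w,h,a=h,w,a+90
    return np.round([x,y,w,h,(a+90)%180-90],4)
def flood(f,u,v,tol):
    im=cv2.GaussianBlur(f["color"],(3,3),0); m=np.zeros((482,642),np.uint8)
    cv2.floodFill(im,m,(int(u),int(v)),0,(tol,)*3,(tol,)*3,4|(255<<8)|cv2.FLOODFILL_MASK_ONLY|cv2.FLOODFILL_FIXED_RANGE)
    return m[1:-1,1:-1]
def go(x,y,z=None,yaw=None):
    s=monitor.get_state(); p=s["eef_pos"]; w=s["ee_rot"][2]
    w2=w if yaw is None else np.radians(yaw)
    d=np.array([x,y])-p[:2]
    print("turn z %.1f deg; then shift x %.2f y %.2f z %.2f cm"%(-np.degrees((w2-w+np.pi)%(2*np.pi)-np.pi),*(100*np.array([np.cos(w2)*d[0]+np.sin(w2)*d[1],np.sin(w2)*d[0]-np.cos(w2)*d[1]])),0 if z is None else 100*(p[2]-z)))
E
python3 - <<'E'
from h import *
import pickle
f=viewer.grab_frame("wrist");cv2.imwrite("pics/w1.png",f["color"])
for n,x,y,z in(("s1",.473,-.136,.018),("s2",.532,-.248,.018),("top",.517,-.38,.012)):
    u,v=proj(f,(x,y,z));print(n,u,v,f["color"][int(v),int(u)])
    for t in(14,22): print(blobc(f,flood(f,u,v,t),z))
f=pickle.load(open("f0.pkl","rb"))
a=ray(f["scene"],431.6,195.3,.109);b=ray(f["scene"],367.9,253.2,.109);d=a-b
print(a,b,(a+b)/2,np.linalg.norm(d),np.degrees(np.arctan2(d[1],d[0]))-90)
E
```

```text
Traceback (most recent call last):
IndexError: index 525 is out of bounds for axis 0 with size 480
```

View pics/w1.png

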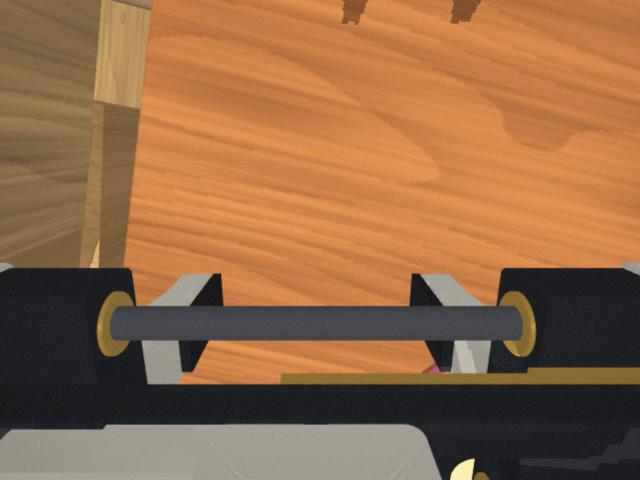

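The wrist camera only sees the tool's +x side, beyond the fingers; nothing useful is in this view. Rows also need all their keys. The scene and side estimates agree to a few mm, so I'll use those. First I'll compute the press pose and the moves.

Run:
```python
from h import *
import pickle
f=pickle.load(open("f0.pkl","rb"))
a=ray(f["scene"],431.6,195.3,.109);b=ray(f["scene"],367.9,253.2,.109);d=a-b
print(a,b,(a+b)/2,np.linalg.norm(d),np.degrees(np.arctan2(d[1],d[0]))-90)
go(.527,-.245,.026,170)
print(monitor.get_state()["t"])
```

```text
[0.52875053 0.30573362 0.109     ] [0.5879796  0.05714656 0.109     ] [0.55836507 0.18144009 0.109     ] 0.25554570318525577 13.401586819885935
turn z 23.6 deg; then shift x -29.18 y 46.87 z 22.20 cm
0.2
```

Emit:
servo_tool(targets=[{"xyz": [0, 0, 0], "angular": [0, 0, 7.87], "claw": 5.6}, {"xyz": [0, 0, 0], "angular": [0, 0, 7.87], "claw": 5.6}, {"xyz": [0, 0, 0], "angular": [0, 0, 7.86], "claw": 5.6}, {"xyz": [-2.25, 3.6, 0], "angular": [0, 0, 0], "claw": 5.6}, {"xyz": [-2.25, 3.6, 0], "angular": [0, 0, 0], "claw": 5.6}, {"xyz": [-2.25, 3.6, 0], "angular": [0, 0, 0], "claw": 5.6}, {"xyz": [-2.25, 3.6, 0], "angular": [0, 0, 0], "claw": 5.6}, {"xyz": [-2.25, 3.6, 0], "angular": [0, 0, 0], "claw": 5.6}, {"xyz": [-2.25, 3.6, 0], "angular": [0, 0, 0], "claw": 5.6}, {"xyz": [-2.25, 3.6, 0], "angular": [0, 0, 0], "claw": 5.6}, {"xyz": [-2.25, 3.6, 0.8], "angular": [0, 0, 0], "claw": 5.6}, {"xyz": [-2.25, 3.6, 0.8], "angular": [0, 0, 0], "claw": 5.6}, {"xyz": [-2.25, 3.6, 0.8], "angular": [0, 0, 0], "claw": 5.6}, {"xyz": [-2.25, 3.6, 0.8], "angular": [0, 0, 0], "claw": 5.6}, {"xyz": [-2.25, 3.6, 0.8], "angular": [0, 0, 0], "claw": 5.6}, {"xyz": [-2.2, 3.6, 2], "angular": [0, 0, 0], "claw": 5.6}, {"xyz": [0, 0, 4], "angular": [0, 0, 0], "claw": 5.6}, {"xyz": [0, 0, 4], "angular": [0, 0, 0], "claw": 5.6}, {"xyz": [0, 0, 0], "angular": [0, 0, 0], "claw": 5.6}])

```text
t: 2.1
eef_pos: [0.5239, -0.2449, 0.1034]
ee_rot: [3.141, -0.01, 2.966]
force: [-0.6, 0.5, -0.3]
width: 0.056
gripper_force: 0.0
```

Run:
```python
from h import *
f=viewer.grab_frame("wrist");cv2.imwrite("pics/w1.png",f["color"])
go(.527,-.245,.026,170)
print([proj(f,(.527+c*np.cos(np.radians(a))-.0*s,-.245+c*np.sin(np.radians(a)),.018)) for a in(-10,) for c in(-.075,0,.075) for s in(1,)])
```

```text
turn z -0.0 deg; then shift x -0.12 y 0.10 z 8.06 cm
[(np.float64(316.91887695629913), np.float64(135.83967439375982)), (np.float64(316.9630809715624), np.float64(257.6595622323066)), (np.float64(317.0006188617646), np.float64(361.10857126216473))]
```

View pics/w1.png

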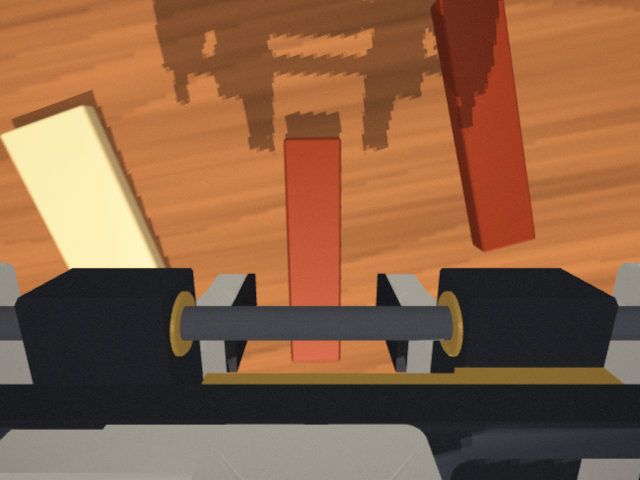

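The slat is exactly between the fingers, with ends at rows 138 and 361 as predicted. Next I'll descend, grip and lift.

Emit:
servo_tool(targets=[{"xyz": [-0.1, 0.1, 3], "angular": [0, 0, 0], "claw": 5.6}, {"xyz": [0, 0, 3], "angular": [0, 0, 0], "claw": 5.6}, {"xyz": [0, 0, 2], "angular": [0, 0, 0], "claw": 5.6}, {"xyz": [0, 0, 0], "angular": [0, 0, 0], "claw": 5.6}, {"xyz": [0, 0, 0], "angular": [0, 0, 0], "claw": 2.5}, {"xyz": [0, 0, 0], "angular": [0, 0, 0], "claw": 2.5}, {"xyz": [0, 0, 0], "angular": [0, 0, 0], "claw": 2.5}, {"xyz": [0, 0, 0], "angular": [0, 0, 0], "claw": 2.5}, {"xyz": [0, 0, 0], "angular": [0, 0, 0], "claw": 2.5}], force=20)

```text
t: 3.05
eef_pos: [0.5295, -0.2456, 0.0302]
ee_rot: [-3.141, 0.002, 2.967]
force: [-1.1, -0.4, 8.6]
width: 0.0338
gripper_force: 20.0
```

Run:
```python
from h import *
s=monitor.get_state();print(s["eef_pos"],s["width"],s["gripper_force"])
```

```text
[ 0.52951341 -0.24556771  0.03017444] 0.03377049696698142 19.985598921775818
```

Emit:
servo_tool(targets=[{"xyz": [0, 0, -3], "angular": [0, 0, 0], "claw": 2.5}, {"xyz": [0, 0, -4], "angular": [0, 0, 0], "claw": 2.5}, {"xyz": [0, 0, -4], "angular": [0, 0, 0], "claw": 2.5}, {"xyz": [0, 0, -4], "angular": [0, 0, 0], "claw": 2.5}, {"xyz": [0, 0, -4], "angular": [0, 0, 0], "claw": 2.5}, {"xyz": [0, 0, 0], "angular": [0, 0, -8], "claw": 2.5}, {"xyz": [0, 0, 0], "angular": [0, 0, -8], "claw": 2.5}, {"xyz": [0, 0, 0], "angular": [0, 0, -8], "claw": 2.5}])

```text
t: 3.85
eef_pos: [0.5284, -0.2453, 0.2196]
ee_rot: [-3.141, 0.001, -2.892]
force: [-0.3, 0.3, -1.3]
width: 0.0339
gripper_force: 20.0
```

Run:
```python
from h import *
s=monitor.get_state();print(s["eef_pos"],s["force"])
go(.653,.202,.22)
```

```text
[ 0.52844551 -0.24528043  0.2195967 ] [-0.31676763  0.2763502  -1.272453  ]
turn z -0.0 deg; then shift x -23.11 y 40.27 z -0.04 cm
```

Emit:
servo_tool(targets=[{"xyz": [-2.1, 3.66, 0], "angular": [0, 0, 0], "claw": 2.5}, {"xyz": [-2.1, 3.66, 0], "angular": [0, 0, 0], "claw": 2.5}, {"xyz": [-2.1, 3.66, 0], "angular": [0, 0, 0], "claw": 2.5}, {"xyz": [-2.1, 3.66, 0], "angular": [0, 0, 0], "claw": 2.5}, {"xyz": [-2.1, 3.66, 0], "angular": [0, 0, 0], "claw": 2.5}, {"xyz": [-2.1, 3.66, 0], "angular": [0, 0, 0], "claw": 2.5}, {"xyz": [-2.1, 3.66, 0], "angular": [0, 0, 0], "claw": 2.5}, {"xyz": [-2.1, 3.66, 0], "angular": [0, 0, 0], "claw": 2.5}, {"xyz": [-2.1, 3.66, 0], "angular": [0, 0, 0], "claw": 2.5}, {"xyz": [-2.1, 3.66, 0], "angular": [0, 0, 0], "claw": 2.5}, {"xyz": [-2.1, 3.66, 0], "angular": [0, 0, 0], "claw": 2.5}, {"xyz": [0, 0, 0], "angular": [0, 0, 0], "claw": 2.5}, {"xyz": [0, 0, 0], "angular": [0, 0, 0], "claw": 2.5}, {"xyz": [0, 0, 0], "angular": [0, 0, 0], "claw": 2.5}])

```text
t: 5.25
eef_pos: [0.6552, 0.2005, 0.2187]
ee_rot: [-3.142, -0.0, -2.898]
force: [-0.4, 0.1, -0.0]
width: 0.0336
gripper_force: 20.0
```

Run:
```python
from h import *
import pickle
f=viewer.grab_frame("wrist");cv2.imwrite("pics/w2.png",f["color"]);pickle.dump(f,open("w2.pkl","wb"))
print(monitor.get_state()["eef_pos"])
```

```text
[0.65527151 0.20014016 0.21892618]
```

View pics/w2.png

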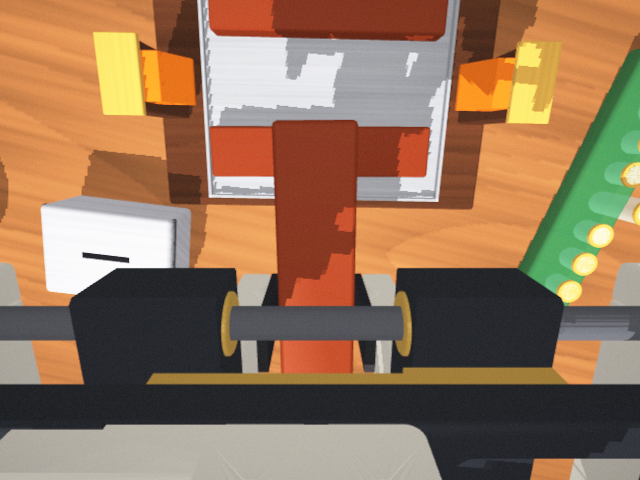

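The held slat is in the middle (columns 274–357). The caps are centred at about (119,74) and (534,82), catch lips at about (195,80) and (457,87), and base slat 2 spans columns 210 to 430 at row ~152.

Run:
```python
from h import *
import pickle
f=pickle.load(open("w2.pkl","rb"))
for n,A,B,z in(("caps",(534,82),(119,74),.109),("lips",(457,87),(195,80),.08),("b2ends",(430,152),(210,152),.098),("b1ends",(446,15),(210,10),.098)):
    a=ray(f,*A,z);b=ray(f,*B,z);d=a-b
    print(n,(a+b)/2,np.linalg.norm(d),np.degrees(np.arctan2(d[1],d[0]))-90)
P=[ray(f,*p,.109)[:2] for p in((94,33),(140,33),(145,115),(99,115),(519,42),(561,43),(549,123),(508,122))]
print(np.round(P,3))
print("rim near edge",ray(f,210,196,.086),ray(f,438,201,.086))
```

```text
caps [0.55072629 0.18162742 0.109     ] 0.25874348198482483 12.920292195407796
lips [0.55014531 0.18181532 0.08      ] 0.18333329822934685 12.519865365113944
b2ends [0.59585747 0.1885621  0.098     ] 0.15069425141543105 13.945164339672417
b1ends [0.512245   0.17281066 0.098     ] 0.1473015229817494 12.865670214168063
[[0.56  0.038]
 [0.554 0.065]
 [0.6   0.074]
 [0.607 0.046]
 [0.503 0.29 ]
 [0.497 0.315]
 [0.542 0.327]
 [0.548 0.301]]
rim near edge [0.64674032 0.11757419 0.086     ] [0.60963909 0.28249797 0.086     ]
```

Run:
```python
from h import *
go(.5427,.2262,.129,-167)
```

```text
turn z 0.9 deg; then shift x 10.38 y 5.07 z 8.99 cm
```

Emit:
servo_tool(targets=[{"xyz": [0, 0, 0], "angular": [0, 0, 0.9], "claw": 2.5}, {"xyz": [2.6, 1.27, 0], "angular": [0, 0, 0], "claw": 2.5}, {"xyz": [2.6, 1.27, 0], "angular": [0, 0, 0], "claw": 2.5}, {"xyz": [2.6, 1.27, 0], "angular": [0, 0, 0], "claw": 2.5}, {"xyz": [2.58, 1.26, 0], "angular": [0, 0, 0], "claw": 2.5}, {"xyz": [0, 0, 3], "angular": [0, 0, 0], "claw": 2.5}, {"xyz": [0, 0, 3], "angular": [0, 0, 0], "claw": 2.5}, {"xyz": [0, 0, 1.5], "angular": [0, 0, 0], "claw": 2.5}, {"xyz": [0, 0, 1], "angular": [0, 0, 0], "claw": 2.5}, {"xyz": [0, 0, 0.5], "angular": [0, 0, 0], "claw": 2.5}, {"xyz": [0, 0, 0], "angular": [0, 0, 0], "claw": 2.5}, {"xyz": [0, 0, 0], "angular": [0, 0, 0], "claw": 2.5}])

```text
t: 6.5
eef_pos: [0.5435, 0.2271, 0.1294]
ee_rot: [3.141, 0.001, -2.914]
force: [-0.4, 0.6, -0.1]
width: 0.0336
gripper_force: 20.0
```

Run:
```python
from h import *
go(.5427,.2262,.129,-167); s=monitor.get_state();print(s["eef_pos"],s["force"])
```

```text
turn z 0.0 deg; then shift x 0.10 y -0.07 z 0.04 cm
[0.54351924 0.22711965 0.12941599] [-0.43522359  0.60197869 -0.10125903]
```

Emit:
servo_tool(targets=[{"xyz": [0.1, -0.1, 0.2], "angular": [0, 0, 0], "claw": 2.5}, {"xyz": [0, 0, 0], "angular": [0, 0, 0], "claw": 3.6}, {"xyz": [0, 0, 0], "angular": [0, 0, 0], "claw": 4.5}, {"xyz": [0, 0, 0], "angular": [0, 0, 0], "claw": 4.8}, {"xyz": [0, 0, 0], "angular": [0, 0, 0], "claw": 4.8}, {"xyz": [0, 0, -2], "angular": [0, 0, 0], "claw": 4.8}, {"xyz": [0, 0, -4], "angular": [0, 0, 0], "claw": 4.8}, {"xyz": [0, 0, -3], "angular": [0, 0, 0], "claw": 5.6}])

```text
t: 7.3
eef_pos: [0.5425, 0.2259, 0.2184]
ee_rot: [-3.141, 0.001, -2.913]
force: [0.8, 1.1, 0.2]
width: 0.0519
gripper_force: 0.0
```

Run:
```python
from h import *
go(.467,-.133,.028,-175)
```

```text
turn z 8.1 deg; then shift x 10.65 y -35.09 z 19.04 cm
```

Emit:
servo_tool(targets=[{"xyz": [0, 0, 0], "angular": [0, 0, 8.1], "claw": 5.6}, {"xyz": [1.18, -3.9, 0], "angular": [0, 0, 0], "claw": 5.6}, {"xyz": [1.18, -3.9, 0], "angular": [0, 0, 0], "claw": 5.6}, {"xyz": [1.18, -3.9, 0], "angular": [0, 0, 0], "claw": 5.6}, {"xyz": [1.18, -3.9, 0], "angular": [0, 0, 0], "claw": 5.6}, {"xyz": [1.18, -3.9, 0], "angular": [0, 0, 0], "claw": 5.6}, {"xyz": [1.18, -3.9, 0], "angular": [0, 0, 0], "claw": 5.6}, {"xyz": [1.18, -3.9, 1], "angular": [0, 0, 0], "claw": 5.6}, {"xyz": [1.18, -3.9, 2], "angular": [0, 0, 0], "claw": 5.6}, {"xyz": [1.18, -3.9, 2], "angular": [0, 0, 0], "claw": 5.6}, {"xyz": [0, 0, 4], "angular": [0, 0, 0], "claw": 5.6}, {"xyz": [0, 0, 2], "angular": [0, 0, 0], "claw": 5.6}, {"xyz": [0, 0, 0], "angular": [0, 0, 0], "claw": 5.6}, {"xyz": [0, 0, 0], "angular": [0, 0, 0], "claw": 5.6}])

```text
t: 8.7
eef_pos: [0.4672, -0.1331, 0.107]
ee_rot: [-3.141, -0.0, -3.054]
force: [0.1, 0.1, 0.8]
width: 0.0561
gripper_force: 0.0
```

Run:
```python
from h import *
f=viewer.grab_frame("wrist");cv2.imwrite("pics/w3.png",f["color"])
go(.467,-.133,.028,-175)
c=np.array([.467,-.133]);a=np.radians(5);d=np.array([np.cos(a),np.sin(a)])
print([np.round(proj(f,(*(c+k*d),.018))) for k in(-.075,-.05,0,.075)])
```

```text
turn z 0.0 deg; then shift x 0.08 y -0.00 z 7.97 cm
[array([316., 129.]), array([316., 172.]), array([316., 250.]), array([316., 352.])]
```

View pics/w3.png

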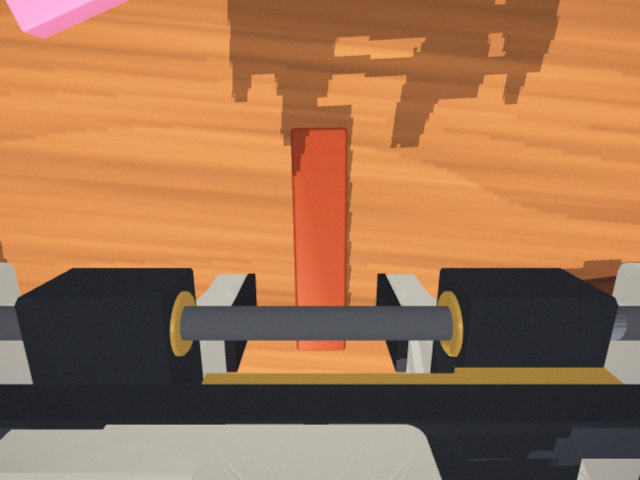

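The slat is centred between the fingers, with ends at rows 128 and 350 as predicted. Next I'll grip and lift.

Emit:
servo_tool(targets=[{"xyz": [0, 0, 3], "angular": [0, 0, 0], "claw": 5.6}, {"xyz": [0, 0, 3], "angular": [0, 0, 0], "claw": 5.6}, {"xyz": [0, 0, 1.8], "angular": [0, 0, 0], "claw": 5.6}, {"xyz": [0, 0, 0], "angular": [0, 0, 0], "claw": 5.6}, {"xyz": [0, 0, 0], "angular": [0, 0, 0], "claw": 2.5}, {"xyz": [0, 0, 0], "angular": [0, 0, 0], "claw": 2.5}, {"xyz": [0, 0, 0], "angular": [0, 0, 0], "claw": 2.5}, {"xyz": [0, 0, 0], "angular": [0, 0, 0], "claw": 2.5}, {"xyz": [0, 0, 0], "angular": [0, 0, 0], "claw": 2.5}])

```text
t: 9.65
eef_pos: [0.4677, -0.1329, 0.0298]
ee_rot: [-3.142, 0.002, -3.054]
force: [-1.6, 2.9, 8.4]
width: 0.0336
gripper_force: 20.0
```

Emit:
servo_tool(targets=[{"xyz": [0, 0, -3], "angular": [0, 0, 0], "claw": 2.5}, {"xyz": [0, 0, -4], "angular": [0, 0, 0], "claw": 2.5}, {"xyz": [0, 0, -4], "angular": [0, 0, 0], "claw": 2.5}, {"xyz": [0, 0, -4], "angular": [0, 0, 0], "claw": 2.5}, {"xyz": [0, 0, -4], "angular": [0, 0, 0], "claw": 2.5}, {"xyz": [0, 0, 0], "angular": [0, 0, -8.0], "claw": 2.5}])

```text
t: 10.25
eef_pos: [0.4696, -0.1333, 0.2249]
ee_rot: [-3.139, 0.01, -2.914]
force: [1.3, 0.5, -1.2]
width: 0.0338
gripper_force: 20.0
```

Run:
```python
from h import *
f=viewer.grab_frame("scene")
cv2.imwrite("pics/c1.png",cv2.resize(f["color"][180:300,320:530],None,fx=3.8,fy=3.8,interpolation=2))
c=np.array([.551,.181])+-.046*np.array([-np.sin(np.radians(13)),np.cos(np.radians(13))])
print(c);go(c[0],c[1],.128,-167)
```

```text
[0.56134775 0.13617898]
turn z 0.7 deg; then shift x -15.13 y 24.14 z 9.41 cm
```

View pics/c1.png

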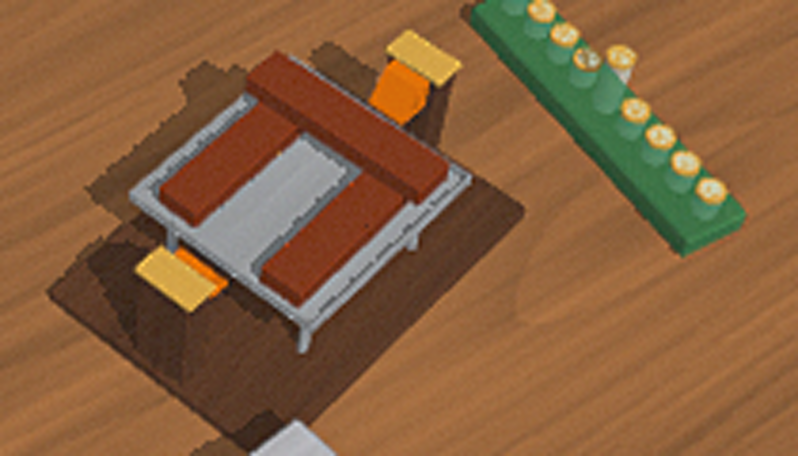

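The first slat sits squarely across the pair, with its ends near crop (270,65) and (440,185) and clear of the catch. Next is the second.

Emit:
servo_tool(targets=[{"xyz": [-2.52, 4.02, 0], "angular": [0, 0, 0], "claw": 2.5}, {"xyz": [-2.52, 4.02, 0], "angular": [0, 0, 0], "claw": 2.5}, {"xyz": [-2.52, 4.02, 0], "angular": [0, 0, 0], "claw": 2.5}, {"xyz": [-2.52, 4.02, 0], "angular": [0, 0, 0], "claw": 2.5}, {"xyz": [-2.52, 4.02, 0], "angular": [0, 0, 0], "claw": 2.5}, {"xyz": [-2.53, 4.04, 0], "angular": [0, 0, 0], "claw": 2.5}, {"xyz": [0, 0, 3], "angular": [0, 0, 0], "claw": 2.5}, {"xyz": [0, 0, 3], "angular": [0, 0, 0], "claw": 2.5}, {"xyz": [0, 0, 1], "angular": [0, 0, 0], "claw": 2.5}, {"xyz": [0, 0, 0], "angular": [0, 0, 0], "claw": 2.5}, {"xyz": [0, 0, 0], "angular": [0, 0, 0], "claw": 2.5}])

```text
t: 11.4
eef_pos: [0.5606, 0.136, 0.1495]
ee_rot: [-3.141, 0.001, -2.916]
force: [0.4, -0.2, -0.0]
width: 0.0341
gripper_force: 20.0
```

Run:
```python
from h import *
go(.5613,.1362,.128,-167)
```

```text
turn z -0.1 deg; then shift x -0.07 y 0.01 z 2.15 cm
```

Emit:
servo_tool(targets=[{"xyz": [0, 0, 1.2], "angular": [0, 0, 0], "claw": 2.5}, {"xyz": [0, 0, 0.6], "angular": [0, 0, 0], "claw": 2.5}, {"xyz": [0, 0, 0.5], "angular": [0, 0, 0], "claw": 2.5}, {"xyz": [0, 0, 0], "angular": [0, 0, 0], "claw": 2.5}, {"xyz": [0, 0, 0], "angular": [0, 0, 0], "claw": 3.6}, {"xyz": [0, 0, 0], "angular": [0, 0, 0], "claw": 4.5}, {"xyz": [0, 0, 0], "angular": [0, 0, 0], "claw": 4.8}, {"xyz": [0, 0, 0], "angular": [0, 0, 0], "claw": 4.8}, {"xyz": [0, 0, -2], "angular": [0, 0, 0], "claw": 4.8}, {"xyz": [0, 0, -4], "angular": [0, 0, 0], "claw": 4.8}, {"xyz": [0, 0, -4], "angular": [0, 0, 0], "claw": 7.6}])

```text
t: 12.5
eef_pos: [0.5596, 0.1359, 0.2263]
ee_rot: [-3.141, -0.002, -2.915]
force: [1.0, 0.6, 0.6]
width: 0.0519
gripper_force: 0.0
```

Run:
```python
from h import *
go(.517,-.380,.11,-172)
```

```text
turn z 5.0 deg; then shift x 11.40 y -50.49 z 11.63 cm
```

Emit:
servo_tool(targets=[{"xyz": [0, 0, 0], "angular": [0, 0, 5], "claw": 7.6}, {"xyz": [0.88, -3.88, 0], "angular": [0, 0, 0], "claw": 7.6}, {"xyz": [0.88, -3.88, 0], "angular": [0, 0, 0], "claw": 7.6}, {"xyz": [0.88, -3.88, 0], "angular": [0, 0, 0], "claw": 7.6}, {"xyz": [0.88, -3.88, 0], "angular": [0, 0, 0], "claw": 7.6}, {"xyz": [0.88, -3.88, 0], "angular": [0, 0, 0], "claw": 7.6}, {"xyz": [0.88, -3.88, 0], "angular": [0, 0, 0], "claw": 7.6}, {"xyz": [0.88, -3.88, 0], "angular": [0, 0, 0], "claw": 7.6}, {"xyz": [0.88, -3.88, 0], "angular": [0, 0, 0], "claw": 7.6}, {"xyz": [0.88, -3.88, 0], "angular": [0, 0, 0], "claw": 7.6}, {"xyz": [0.88, -3.88, 1], "angular": [0, 0, 0], "claw": 7.6}, {"xyz": [0.88, -3.88, 2], "angular": [0, 0, 0], "claw": 7.6}, {"xyz": [0.88, -3.88, 2], "angular": [0, 0, 0], "claw": 7.6}, {"xyz": [0.88, -3.88, 2], "angular": [0, 0, 0], "claw": 7.6}, {"xyz": [0, 0, 4], "angular": [0, 0, 0], "claw": 7.6}, {"xyz": [0, 0, 0.6], "angular": [0, 0, 0], "claw": 7.6}, {"xyz": [0, 0, 0], "angular": [0, 0, 0], "claw": 7.6}, {"xyz": [0, 0, 0], "angular": [0, 0, 0], "claw": 7.6}, {"xyz": [0, 0, 0], "angular": [0, 0, 0], "claw": 7.6}])

```text
t: 14.4
eef_pos: [0.5182, -0.379, 0.1119]
ee_rot: [-3.14, 0.003, -3.001]
force: [-0.6, 0.4, 0.8]
width: 0.076
gripper_force: 0.0
```

Run:
```python
from h import *
f=viewer.grab_frame("wrist");cv2.imwrite("pics/w4.png",f["color"])
go(.517,-.380,.027,-172)
c=np.array([.517,-.38]);a=np.radians(8);d=np.array([np.cos(a),np.sin(a)])
print([np.round(proj(f,(*(c+k*d),.012))) for k in(-.1,-.05,0,.1)])
g=viewer.grab_frame("scene");cv2.imwrite("pics/c2.png",cv2.resize(g["color"][180:300,320:530],None,fx=3.8,fy=3.8,interpolation=2))
```

```text
turn z 0.1 deg; then shift x 0.12 y -0.09 z 8.48 cm
[array([315.,  83.]), array([315., 168.]), array([315., 243.]), array([315., 372.])]
```

View pics/w4.png

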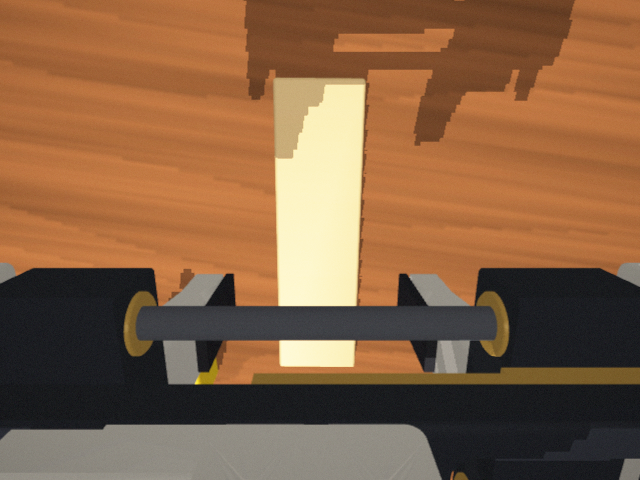

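View pics/c2.png

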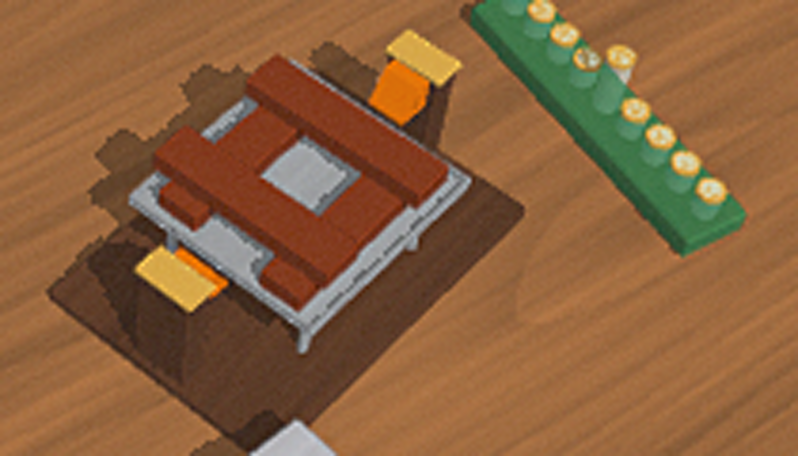

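The wrist view shows the board centred in the jaws with ends at rows 78 and 366, about 4 mm nearer the robot than estimated. Yellow peeks out near the left finger at (205,375). The crop shows both narrow slats lying squarely across the pair. I'll check the finger clearance to the dreidel.

Run:
```python
from h import *
import pickle
fs=pickle.load(open("f0.pkl","rb"));s=monitor.get_state();p=s["eef_pos"];w=s["ee_rot"][2]
f=fs["scene"];m=cv2.inRange(cv2.cvtColor(f["color"],cv2.COLOR_BGR2HSV),(24,180,120),(34,255,255))
c=max(cv2.findContours(m,cv2.RETR_EXTERNAL,cv2.CHAIN_APPROX_NONE)[0],key=cv2.contourArea)[:,0]
for z in(.0,.03):
    P=np.array([ray(f,*q,z)[:2] for q in c])-p[:2]
    T=np.c_[P@[np.cos(w),np.sin(w)],P@[np.sin(w),-np.cos(w)]]
    print(z,"tool x",T[:,0].min(),T[:,0].max(),"tool y",T[:,1].min(),T[:,1].max())
    print(T[(abs(T[:,0])<.03)][:,1].max() if (abs(T[:,0])<.03).any() else "none near")
go(.5135,-.3805,.027,-172)
```

```text
0.0 tool x -0.12556643238234244 -0.03442351826740811 tool y -0.11894406474749894 -0.07647631503174608
none near
0.03 tool x -0.13884848658585056 -0.050067844092192636 tool y -0.11930278054502587 -0.07793572374596522
none near
turn z 0.0 deg; then shift x 0.45 y -0.09 z 8.45 cm
```

Emit:
servo_tool(targets=[{"xyz": [0.4, -0.1, 3], "angular": [0, 0, 0], "claw": 7.6}, {"xyz": [0, 0, 3], "angular": [0, 0, 0], "claw": 7.6}, {"xyz": [0, 0, 1.8], "angular": [0, 0, 0], "claw": 7.6}, {"xyz": [0, 0, 0.7], "angular": [0, 0, 0], "claw": 7.6}, {"xyz": [0, 0, 0], "angular": [0, 0, 0], "claw": 4.8}, {"xyz": [0, 0, 0], "angular": [0, 0, 0], "claw": 4.8}, {"xyz": [0, 0, 0], "angular": [0, 0, 0], "claw": 4.8}, {"xyz": [0, 0, 0], "angular": [0, 0, 0], "claw": 4.8}, {"xyz": [0, 0, 0], "angular": [0, 0, 0], "claw": 4.8}])

```text
t: 15.4
eef_pos: [0.5138, -0.3811, 0.026]
ee_rot: [-3.14, 0.002, -3.002]
force: [-0.1, 2.3, 5.9]
width: 0.0557
gripper_force: 20.0
```

Emit:
servo_tool(targets=[{"xyz": [0, 0, -2], "angular": [0, 0, 0], "claw": 4.8}, {"xyz": [0, 0, -4], "angular": [0, 0, 0], "claw": 4.8}, {"xyz": [0, 0, -4], "angular": [0, 0, 0], "claw": 4.8}, {"xyz": [0, 0, -4], "angular": [0, 0, 0], "claw": 4.8}, {"xyz": [0, 0, -4], "angular": [0, 0, 0], "claw": 4.8}, {"xyz": [0, 0, -3], "angular": [0, 0, 0], "claw": 4.8}, {"xyz": [0, 0, 0], "angular": [0, 0, -8], "claw": 4.8}, {"xyz": [0, 0, 0], "angular": [0, 0, -8], "claw": 4.8}, {"xyz": [0, 0, 0], "angular": [0, 0, -8], "claw": 4.8}, {"xyz": [0, 0, 0], "angular": [0, 0, -8], "claw": 4.8}, {"xyz": [0, 0, 0], "angular": [0, 0, -8], "claw": 4.8}, {"xyz": [0, 0, 0], "angular": [0, 0, -8], "claw": 4.8}, {"xyz": [0, 0, 0], "angular": [0, 0, -8], "claw": 4.8}, {"xyz": [0, 0, 0], "angular": [0, 0, -8], "claw": 4.8}, {"xyz": [0, 0, 0], "angular": [0, 0, -8], "claw": 4.8}, {"xyz": [0, 0, 0], "angular": [0, 0, -8], "claw": 4.8}, {"xyz": [0, 0, 0], "angular": [0, 0, -8], "claw": 4.8}, {"xyz": [0, 0, 0], "angular": [0, 0, -7], "claw": 4.8}, {"xyz": [0, 0, 0], "angular": [0, 0, 0], "claw": 4.8}])

```text
t: 17.3
eef_pos: [0.5127, -0.3807, 0.2347]
ee_rot: [-3.141, 0.0, -1.343]
force: [0.5, 0.1, -1.1]
width: 0.0558
gripper_force: 20.0
```

Run:
```python
from h import *
go(.551,.181,.14,-77)
```

```text
turn z 0.1 deg; then shift x -53.87 y -16.37 z 9.47 cm
```

Emit:
servo_tool(targets=[{"xyz": [-3.85, -1.17, 0], "angular": [0, 0, 0], "claw": 4.8}, {"xyz": [-3.85, -1.17, 0], "angular": [0, 0, 0], "claw": 4.8}, {"xyz": [-3.85, -1.17, 0], "angular": [0, 0, 0], "claw": 4.8}, {"xyz": [-3.85, -1.17, 0], "angular": [0, 0, 0], "claw": 4.8}, {"xyz": [-3.85, -1.17, 0], "angular": [0, 0, 0], "claw": 4.8}, {"xyz": [-3.85, -1.17, 0], "angular": [0, 0, 0], "claw": 4.8}, {"xyz": [-3.85, -1.17, 0], "angular": [0, 0, 0], "claw": 4.8}, {"xyz": [-3.85, -1.17, 0], "angular": [0, 0, 0], "claw": 4.8}, {"xyz": [-3.85, -1.17, 0], "angular": [0, 0, 0], "claw": 4.8}, {"xyz": [-3.85, -1.17, 0], "angular": [0, 0, 0], "claw": 4.8}, {"xyz": [-3.85, -1.17, 0], "angular": [0, 0, 0], "claw": 4.8}, {"xyz": [-3.85, -1.17, 0], "angular": [0, 0, 0], "claw": 4.8}, {"xyz": [-3.85, -1.17, 0], "angular": [0, 0, 0], "claw": 4.8}, {"xyz": [-3.85, -1.17, 0], "angular": [0, 0, 0], "claw": 4.8}, {"xyz": [0, 0, 4], "angular": [0, 0, 0], "claw": 4.8}, {"xyz": [0, 0, 4], "angular": [0, 0, 0], "claw": 4.8}, {"xyz": [0, 0, 0], "angular": [0, 0, 0], "claw": 4.8}, {"xyz": [0, 0, 0], "angular": [0, 0, 0], "claw": 4.8}])

```text
t: 19.1
eef_pos: [0.5517, 0.181, 0.1551]
ee_rot: [3.141, -0.001, -1.346]
force: [1.1, -0.4, 0.3]
width: 0.0559
gripper_force: 20.0
```

Run:
```python
from h import *
s=monitor.get_state();z=s["eef_pos"][2]-.026+.012;print(s["eef_pos"],s["width"])
for n in("scene","side"):
    f=viewer.grab_frame(n);cv2.imwrite(f"pics/{n}5.png",f["color"])
    m=cv2.inRange(cv2.cvtColor(f["color"],cv2.COLOR_BGR2HSV),(15,60,150),(27,140,255))
    # board ends near the predicted spot
    c0=np.array([.551,.181]);a=np.radians(103);d=np.array([np.cos(a),np.sin(a)])
    roi=np.zeros_like(m);pts=np.array([proj(f,(*(c0+k*.115*d+j*.035*np.array([d[1],-d[0]])),z)) for k,j in((1,1),(1,-1),(-1,-1),(-1,1))])
    cv2.fillConvexPoly(roi,pts.astype(np.int32),255);m&=roi
    v,u=np.nonzero(m);P=np.array([ray(f,a_,b_,z)[:2] for a_,b_ in zip(u,v)])-c0
    l=P@d; q=P@[d[1],-d[0]]
    print(n,len(l),"along",np.percentile(l,[.5,99.5]),"across",np.percentile(q,[1,99]))
go(.551,.181,.14,-77)
```

```text
[0.55171349 0.18096464 0.15510285] 0.05593945375381913
scene 882 along [-0.10690478  0.03611987] across [-0.02368401  0.0332956 ]
side 434 along [-0.11058042  0.09910151] across [-0.0258037   0.02856482]
turn z -0.1 deg; then shift x 0.01 y 0.20 z 1.70 cm
```

Emit:
servo_tool(targets=[{"xyz": [0, 0.1, 0.6], "angular": [0, 0, 0], "claw": 4.8}, {"xyz": [0, 0, 0.6], "angular": [0, 0, 0], "claw": 4.8}, {"xyz": [0, 0, 0.5], "angular": [0, 0, 0], "claw": 4.8}, {"xyz": [0, 0, 0.3], "angular": [0, 0, 0], "claw": 4.8}, {"xyz": [0, 0, 0], "angular": [0, 0, 0], "claw": 4.8}, {"xyz": [0, 0, 0], "angular": [0, 0, 0], "claw": 4.8}])

```text
t: 19.8
eef_pos: [0.5506, 0.1809, 0.1345]
ee_rot: [3.141, -0.0, -1.344]
force: [0.1, 1.2, 0.0]
width: 0.0558
gripper_force: 20.0
```

Emit:
servo_tool(targets=[{"xyz": [0, 0, 0.2], "angular": [0, 0, 0], "claw": 4.8}, {"xyz": [0, 0, 0], "angular": [0, 0, 0], "claw": 5.8}, {"xyz": [0, 0, 0], "angular": [0, 0, 0], "claw": 6.8}, {"xyz": [0, 0, 0], "angular": [0, 0, 0], "claw": 7.2}, {"xyz": [0, 0, 0], "angular": [0, 0, 0], "claw": 7.2}, {"xyz": [0, 0, -2], "angular": [0, 0, 0], "claw": 7.2}, {"xyz": [0, 0, -4], "angular": [0, 0, 0], "claw": 7.2}, {"xyz": [0, 0, -3], "angular": [0, 0, 0], "claw": 0}, {"xyz": [0, 0, 0], "angular": [0, 0, 0], "claw": 0}, {"xyz": [0, 0, 0], "angular": [0, 0, 0], "claw": 0}, {"xyz": [0, 0, 0], "angular": [0, 0, 0], "claw": 0}])

```text
t: 20.9
eef_pos: [0.55, 0.1807, 0.2216]
ee_rot: [3.14, -0.0, -1.345]
force: [0.7, -0.4, -1.0]
width: 0.0456
gripper_force: 0.0
```

Run:
```python
from h import *
s=monitor.get_state();print(s["eef_pos"],s["width"],s["force"])
f=viewer.grab_frame("wrist");cv2.imwrite("pics/w6.png",f["color"])
m=cv2.inRange(cv2.cvtColor(f["color"],cv2.COLOR_BGR2HSV),(15,50,110),(30,150,255));m[262:]=0
N,L,st,c=cv2.connectedComponentsWithStats(m)
print(st[st[:,4]>200])
k=max(cv2.findContours(m,cv2.RETR_EXTERNAL,cv2.CHAIN_APPROX_NONE)[0],key=cv2.contourArea)[:,0]
c0=np.array([.551,.181]);a=np.radians(13)
for z in(.112,.116):
    P=np.array([ray(f,*q,z)[:2] for q in k])-c0
    x=P@[np.cos(a),np.sin(a)];y=P@[-np.sin(a),np.cos(a)]
    print(z,"press x",x.min(),x.max(),"y",y.min(),y.max())
    for b in np.arange(-.095,-.03,.02):
        i=abs(y-b)<.004; print("  %.3f"%b,np.round([x[i].min(),x[i].max()],4)) if i.any() else 0
f=viewer.grab_frame("scene");cv2.imwrite("pics/scene6.png",f["color"])
```

```text
[0.55000726 0.18072499 0.22161113] 0.045563632157997996 [ 0.68925149 -0.44086116 -1.0427867 ]
[[     0      0    640    480 291896]
 [   269     87     92    175  14984]]
0.112 press x -0.029704703434970378 0.02772445085075452 y -0.10019229245822348 0.01514052002946556
  -0.095 [-0.0297  0.0276]
  -0.075 [-0.0296  0.0276]
  -0.055 [-0.0296  0.0272]
  -0.035 [-0.0295  0.0272]
0.116 press x -0.029240567806472634 0.027253388428607948 y -0.09971870381861858 0.01373598556669668
  -0.095 [-0.0292  0.0272]
  -0.075 [-0.0292  0.0272]
  -0.055 [-0.0291  0.0268]
  -0.035 [-0.029   0.0268]
```

The board lies centred, with its -y end at −100 mm and edges at −29 and +27 mm. Next I'll close the fingers fully and push it down.

Emit:
servo_tool(targets=[{"xyz": [0, 0, 2], "angular": [0, 0, 0], "claw": 0}, {"xyz": [0, 0, 2], "angular": [0, 0, 0], "claw": 0}, {"xyz": [0, 0, 2], "angular": [0, 0, 0], "claw": 0}, {"xyz": [0, 0, 1.5], "angular": [0, 0, 0], "claw": 0}, {"xyz": [0, 0, 0.5], "angular": [0, 0, 0], "claw": 0}, {"xyz": [0, 0, 0.5], "angular": [0, 0, 0], "claw": 0}, {"xyz": [0, 0, 0.5], "angular": [0, 0, 0], "claw": 0}, {"xyz": [0, 0, 0.5], "angular": [0, 0, 0], "claw": 0}, {"xyz": [0, 0, 0.5], "angular": [0, 0, 0], "claw": 0}, {"xyz": [0, 0, 0.5], "angular": [0, 0, 0], "claw": 0}, {"xyz": [0, 0, 0.3], "angular": [0, 0, 0], "claw": 0}, {"xyz": [0, 0, 0], "angular": [0, 0, 0], "claw": 0}])

```text
t: 22.2
eef_pos: [0.551, 0.1812, 0.1149]
ee_rot: [-3.14, 0.0, -1.344]
force: [-0.6, -0.7, 3.8]
width: 0.0004
gripper_force: 1.8
```

Emit:
servo_tool(targets=[{"xyz": [0, 0, 0.4], "angular": [0, 0, 0], "claw": 0}, {"xyz": [0, 0, 0.4], "angular": [0, 0, 0], "claw": 0}, {"xyz": [0, 0, 0.4], "angular": [0, 0, 0], "claw": 0}, {"xyz": [0, 0, 0.4], "angular": [0, 0, 0], "claw": 0}, {"xyz": [0, 0, 0.3], "angular": [0, 0, 0], "claw": 0}, {"xyz": [0, 0, 0.2], "angular": [0, 0, 0], "claw": 0}, {"xyz": [0, 0, 0], "angular": [0, 0, 0], "claw": 0}, {"xyz": [0, 0, 0], "angular": [0, 0, 0], "claw": 0}, {"xyz": [0, 0, 0], "angular": [0, 0, 0], "claw": 0}])

```text
t: 23.1
eef_pos: [0.5513, 0.1813, 0.0944]
ee_rot: [-3.14, 0.0, -1.344]
force: [-1.0, -0.6, 5.8]
width: 0.0009
gripper_force: 3.0
```

Emit:
servo_tool(targets=[{"xyz": [0, 0, 0.15], "angular": [0, 0, 0], "claw": 0}, {"xyz": [0, 0, 0], "angular": [0, 0, 0], "claw": 0}, {"xyz": [0, 0, -0.4], "angular": [0, 0, 0], "claw": 0}, {"xyz": [0, 0, -0.4], "angular": [0, 0, 0], "claw": 0}, {"xyz": [0, 0, -1], "angular": [0, 0, 0], "claw": 0}, {"xyz": [0, 0, -3], "angular": [0, 0, 0], "claw": 0}, {"xyz": [0, 0, -4], "angular": [0, 0, 0], "claw": 0}, {"xyz": [0, 0, -4], "angular": [0, 0, 0], "claw": 0}, {"xyz": [0, 0, 0], "angular": [0, 0, 0], "claw": 0}, {"xyz": [0, 0, 0], "angular": [0, 0, 0], "claw": 0}, {"xyz": [0, 0, 0], "angular": [0, 0, 0], "claw": 0}])

```text
t: 24.2
eef_pos: [0.5499, 0.1807, 0.2194]
ee_rot: [3.14, -0.0, -1.345]
force: [0.1, -0.7, 0.2]
width: 0.0003
gripper_force: 0.0
```

Run:
```python
from h import *
s=monitor.get_state();print(s["t"],s["eef_pos"],s["force"])
f=viewer.grab_frame("wrist");cv2.imwrite("pics/w7.png",f["color"])
h=cv2.cvtColor(f["color"],cv2.COLOR_BGR2HSV)
m=cv2.inRange(h,(15,50,110),(30,150,255));m[262:]=0
k=max(cv2.findContours(m,cv2.RETR_EXTERNAL,cv2.CHAIN_APPROX_NONE)[0],key=cv2.contourArea)[:,0]
c0=np.array([.551,.181]);a=np.radians(13)
for z in(.077,.11):
    P=np.array([ray(f,*q,z)[:2] for q in k])-c0
    x=P@[np.cos(a),np.sin(a)];y=P@[-np.sin(a),np.cos(a)];i=abs(y+.05)<.01
    print(z,"width",x[i].max()-x[i].min(),"mid",(x[i].max()+x[i].min())/2,"ymin",y.min())
m=cv2.inRange(h,(8,180,120),(20,255,255));m[262:]=0
k=max(cv2.findContours(m,cv2.RETR_EXTERNAL,cv2.CHAIN_APPROX_NONE)[0],key=cv2.contourArea)[:,0]
P=np.array([ray(f,*q,.08)[:2] for q in k])-c0
x=P@[np.cos(a),np.sin(a)];y=P@[-np.sin(a),np.cos(a)];print("catch right x",x.min(),x.max(),"y",y.min(),y.max())
# left catch + tower from scene: orange inner extent at lip height, before / after
import pickle
for g in(pickle.load(open("f0.pkl","rb"))["scene"],viewer.grab_frame("scene")):
    m=cv2.inRange(cv2.cvtColor(g["color"],cv2.COLOR_BGR2HSV),(8,200,180),(17,255,255))
    v,u=np.nonzero(m);P=np.array([ray(g,*q,.08)[:2] for q in zip(u,v)])-c0
    y=P@[-np.sin(a),np.cos(a)];x=P@[np.cos(a),np.sin(a)]
    for sg in(1,-1):
        i=(sg*y>.06)&(sg*y<.16)&(abs(x)<.06); print("orange",sg,i.sum(),np.round([y[i].min(),y[i].max()],4) if i.any() else "")
cv2.imwrite("pics/scene7.png",g["color"])
```

```text
24.2 [0.54993082 0.18072727 0.2193901 ] [ 0.0714067  -0.68197225  0.17152344]
0.077 width 0.0557448144237781 mid -0.00047203064974203103 ymin -0.09934451249031137
0.11 width 0.04913697129630041 mid -0.0005677935728966438 ymin -0.09599662088580345
catch right x -0.016720495032769164 0.016215010361203555 y -0.12102514222765091 -0.09234589103422668
orange 1 164 [0.0913 0.1356]
orange -1 42 [-0.1091 -0.0945]
orange 1 71 [0.0913 0.1215]
orange -1 43 [-0.1091 -0.0945]
```

Run:
```python
from h import *
f=viewer.grab_frame("wrist");h=cv2.cvtColor(f["color"],cv2.COLOR_BGR2HSV)
m=cv2.inRange(h,(15,50,110),(30,150,255));m[262:]=0
v,u=np.nonzero(m);c0=np.array([.551,.181]);a=np.radians(13)
P=np.array([ray(f,*q,.077)[:2] for q in zip(u,v)])-c0
x=P@[np.cos(a),np.sin(a)];y=P@[-np.sin(a),np.cos(a)]
for b in(-.08,-.06,-.04,-.02,0):
    i=abs(y-b)<.004
    if i.any(): print(b,x[i].max()-x[i].min())
g=viewer.grab_frame("side");h=cv2.cvtColor(g["color"],cv2.COLOR_BGR2HSV);m=cv2.inRange(h,(13,50,110),(30,160,255))
for k in(.07,.08,.088):  # predicted board edge columns on the far end, against the mask
    p=[proj(g,(*(c0+j*np.array([np.cos(a),np.sin(a)])+k*np.array([-np.sin(a),np.cos(a)])),.077)) for j in(-.028,.028)]
    r=int(round((p[0][1]+p[1][1])/2)); s=slice(int(p[0][0])-12,int(p[1][0])+12);print(k,np.round(p,1),np.nonzero(m[r,s])[0][[0,-1]]+s.start if m[r,s].any() else "none")
```

```text
-0.08 0.055954336045297634
-0.06 0.055573048086191984
-0.04 0.05531073122980504
-0.02 0.05557757546114303
0 0.05507865673005779
0.07 [[339.5 190.2]
 [357.1 191.4]] [339 357]
0.08 [[339.7 188.5]
 [357.3 189.6]] [340 357]
0.088 [[340.  187. ]
 [357.5 188.2]] [340 357]
```

The board is level and held down at the catch height, and both catches are home. Handing in.

```bash
python3 -c "
from station import order;print(order.job_done())"
```

```text
the job is handed in; nothing more can be done
None
```

I handed the job in after about 24 s of the 72 s. My last camera checks showed the broad slat centred and level under both catches, with the catches sprung home; no verdict came back after hand-in.

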